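# Clamp a relief-painted board with coarse and fine knobs

### The job

Clamp the painted board gently under the foot of the hold-down stand: turn the large outer knob clockwise until you just feel the foot touch the board, then turn the small inner knob on top half a turn clockwise to press the foot down, and let go. Do not bear down hard enough to dent the board, and do not shift the board or disturb the paint jars, cup and bottle around it.

Things in the scene. Friction and masses are not known exactly. Their poses are not given: they have to be found in the camera images.
- stand: Grey hold-down stand, fixed. Origin: underside centre of its base plate (300 x 340 x 12 mm), on the vertical axis shared by both knobs and the foot; z up, x towards its column (40 x 60 mm, 115 mm along x). A head (180 x 70 mm, from 105 to 150 mm above the table) reaches from the column over the base; the two coaxial knobs stand on top of it, the foot hangs below.
- coarse_grip (a point): On the knob axis at the top face of the outer coarse knob, 186 mm above the table, a good TCP height to grip it: black knurled round knob, 56 mm diameter, 30 mm high, from 156 to 186 mm above the table. Grip it across its diameter from above at any yaw, with the fine knob standing between the fingers (its top is 19 to 41 mm above this point).
- coarse (a joint): Angle of the coarse knob, rad, 0 to 2.7, grows clockwise from above. Each rad lowers the foot, and the fine knob with it, 8 mm. Friction about 0.24 N m either way; stays where left. After touch each newton under the foot adds a 0.008 N m counter-clockwise torque on the hand (32 N, so 0.26 N m, per further rad): a rise over free turning, moving or stopped.
- fine_grip (a point): On the knob axis at the top face of the inner fine knob, a good TCP height to grip it: steel knurled round knob, 26 mm diameter, 20 mm high, standing above the coarse knob. Its top is 227 mm above the table at coarse = 0 and sinks 8 mm per rad of the coarse knob. Grip at any yaw.
- fine (a joint): Angle of the fine knob, rad, starts at 0 (its upper stop), up to 6.28, grows clockwise from above. One turn lowers the foot 4 mm, half a turn (3.14 rad) 2 mm, which after touch adds about 8 N. The knob itself does not sink as it turns. Friction torque about 0.05 N m; stays where left.
- foot: Round rubber presser foot, 30 mm diameter, on a spring-loaded stem under the head, on the knob axis. Origin: centre of its underside. With both knobs at 0 the underside is 42 mm above the table; it starts 6 to 16 mm clear of the board. When it meets the board the spring yields: 2 N preload at touch, then 4 N per mm. The board dents above 25 N.
- board: Black painted relief board, 170 mm (its x) by 240 mm (its y), loose, lying on the base plate under the foot. Origin: centre of its underside. Its top has twelve bands, each 20 mm wide in y, 14 to 19 mm thick in no stated order, so the height at which the foot meets it is not known beforehand and has to be felt.
- jar_orange: Orange paint jar, 60 mm diameter, 85 mm high, on the base plate beside the column. Origin under its centre. Leave alone.
- cup: White open cup, 56 mm diameter, 50 mm high, on the base plate beside the column. Origin under its centre. Leave alone.
- jar_blue: Pale blue paint jar, 80 mm diameter, 110 mm high, beside the stand. Leave alone.
- jar_olive: Olive paint jar, 64 mm diameter, 90 mm high, beside the stand. Leave alone.
- squeeze_bottle: White squeeze bottle with red cap, 44 mm diameter, 120 mm high. Leave alone.

How it is judged:
By the outcome, as a careful person would: the job done as asked, in the order asked, and still so for the second after the job is handed in, with the robot touching nothing.
It also fails if it takes over 67 s, if anything falls off the work surface, if the arm or the gripper's body presses on something with over 40 N, if the wrist force passes 120 N, or if a joint passes its speed limit or range.

### The arm

A 7-joint arm with a two-finger parallel gripper is mounted at the origin on the work surface. World frame = base frame: x ahead of the robot, y to its left, z up, the work surface at z = 0. Lengths are in m, angles in rad, forces in N, time in s.
With the tool pointing down it reaches from about 0.4 to 0.85 m from the base axis. Payload 4.5 kg.
Tool frame: the origin (TCP) lies between the finger pads, 19 mm behind the fingertips; this is the grasp point; z points along the fingers, y is the line along which they close (so a half turn about z gives the same grasp; the last joint's range is limited). The gripper opens to 88 mm and grips with 3 to 60 N. Pads are 18 mm wide; open, the fingers measure 123 mm over their backs; the gripper's body (75 mm by 187 mm) begins 45 mm behind the grasp point.
Start: joints at [-1.168, 0.689, -0.195, 1.565, 0.157, 0.902, -0.215], TCP at [0.225, 0.583, 0.257] pointing down, gripper open.
Joint ranges: [-3.01, 3.01], [-0.46, 2.08], [-1.47, 1.51], [0.13, 2.56], [-1, 4.14], [0.04, 2.09], [-2.66, 2.66]. Speed limits (rad/s): [2.57, 2.57, 3.14, 3.14, 3.14, 3.14, 3.14].

### API

Orientations are given as a unit quaternion [x, y, z, w].
In Python, from plant import * gives the robot as it stands. The module is installed in compiled form; this text tells all that it offers.
- The arm moves only by the shell command python3 -m jog 'ROWS' [OPENING] [FORCE]. ROWS is JSON, a list that holds one entry, the list of rows, each a list of 6 numbers: the shift along the tool's x, y, z in m, then the turn, a rotation vector about the tool's x, y, z in rad. In form: [[[dx, dy, dz, ax, ay, az], ...]]. A call has 1 to 12 rows; each row shifts and turns the commanded pose from where the row before left it, along the tool's axes as they then stand; what a row does not reach is not made up. A row lasts 1/8 s, in which the tool goes at most 62.5 mm and 10.7 degrees, less where a joint would pass 70% of its speed; a pose out of reach is approached as far as the arm can. A call with a gripper value outside its range is refused whole. OPENING is the finger opening in m, from 0 to 0.0881, set as the call begins (- or left out, the last holds). The fingers move at their own pace and stop on an object; FORCE is the grip in N (left out, the last holds). Time passes only in rows, so rows that do not move let the fingers close. It gives the time, the measured TCP pose, the force, the opening and the grip force at its end, in the units of the state.
- get_state(): the state, without advancing time (a new reading comes with each control period).
- snapshot(name): name is "scene" or "top" or "wrist"; returns a dict with "frame" (384x512x3 uint8, red, green, blue), "mtx" (3x3 intrinsics, pixels), "D" ([k1, k2, p1, p2, k3] as OpenCV has them; the pictures are not rectified), "xyz" and "orientation" of the camera in the world; the wrist camera has in their place "mount" (4x4, takes a point from camera to tool coordinates, whose origin is the TCP and whose axes are the flange's). Camera axes: x right, y down, z forward; pixel columns grow to the right and rows downward; lengths in m; the calibration is good to about 2 mm. A picture is of the moment at which its call begins: read the wrist's pose just before it. There is no depth.
- finish_job(): hands the job in; it is judged then, once.
The state is a dict: "clock": time; "q": joint angles; "qd": joint speeds; "joint_torque": joint torques, N m; "tool_pos": TCP position; "eef_rot": TCP orientation; "contact_force": force on the tool from outside, world axes, zero at the start; "moment": the same for the moment, N m; "opening": opening from 0.0 (shut) to 1.0 (fully open); "finger_force": force on a finger pad.
Only numpy, scipy, OpenCV 4.12 (cv2) and the standard library are available. Lean on these libraries where they do the work, as an engineer would, in place of code of your own. Each camera call takes 0.05 s, during which the arm holds its last target. There are 200 camera calls.

## Working session

There is one attempt and no reset: what is moved stays moved. The work goes in short steps, Python scripts to look and compute and a shell command to move; the robot and the scene stay as the last step left them, time stands still between calls to the robot, and variables do not carry over. Pictures are saved under pics/ and viewed, at most 10 in all, crops included, and the job is handed in when it is done.

```bash
mkdir -p pics; python3 - <<'E'
from plant import *
import cv2,numpy as np
s=get_state();print(s)
for n in("scene","top"):
    d=snapshot(n);cv2.imwrite(f"pics/{n}0.png",d["frame"][:,:,::-1]);np.save(n+"0.npy",d,allow_pickle=True)
    print(n,d["mtx"].tolist(),d["D"],d["xyz"],d["orientation"])
print(snapshot("wrist")["mount"])
E
```

```text
{'clock': 0.0, 'q': array([-1.16818933,  0.69001068, -0.19452089,  1.5663483 ,  0.15729977,
        0.90252494, -0.215094  ]), 'qd': array([ 0.00096085, -0.00050788,  0.0010892 , -0.00048684, -0.00057279,
       -0.00134065,  0.00039599]), 'joint_torque': array([ 1.08248862e-04, -5.27571094e+01, -1.26662057e+00, -1.53427362e+01,
       -5.25945006e-02,  6.62770180e-03,  1.82245631e-04]), 'tool_pos': array([0.22513579, 0.58238571, 0.2565924 ]), 'eef_rot': array([ 1.83312847e-01,  9.83054169e-01, -9.43203540e-04, -1.07483830e-04]), 'contact_force': array([-0.22127253, -0.44559768,  0.18068632]), 'moment': array([0.02619533, 0.07171644, 0.00505205]), 'finger_force': 0.0, 'opening': 1.0045936231819093}
scene [[395.97031795589686, 0.0, 261.8481206598001], [0.0, 395.97031795589686, 191.3820375641166], [0.0, 0.0, 1.0]] [-0.0038507  0.         0.         0.         0.       ] [1.23233587 0.2404429  0.67625377] [ 0.53849099  0.72205097 -0.34358394 -0.26574409]
top [[410.4797877056977, 0.0, 257.4472748386436], [0.0, 410.4797877056977, 186.92252616540685], [0.0, 0.0, 1.0]] [0.02732723 0.         0.         0.         0.        ] [0.42476752 0.03236661 1.28168782] [-0.7027047   0.70857583 -0.03760981  0.05207589]
[[ 1.66577819e-04 -9.65629626e-01 -2.59921905e-01  6.61158826e-02]
 [ 9.99999765e-01  3.33651136e-04 -5.98663053e-04 -6.05571995e-04]
 [ 6.64810019e-04 -2.59921745e-01  9.65629455e-01 -1.27930163e-01]
 [ 0.00000000e+00  0.00000000e+00  0.00000000e+00  1.00000000e+00]]
```

View pics/scene0.png

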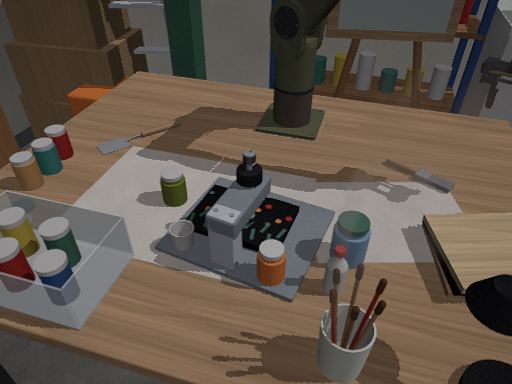

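View pics/top0.png

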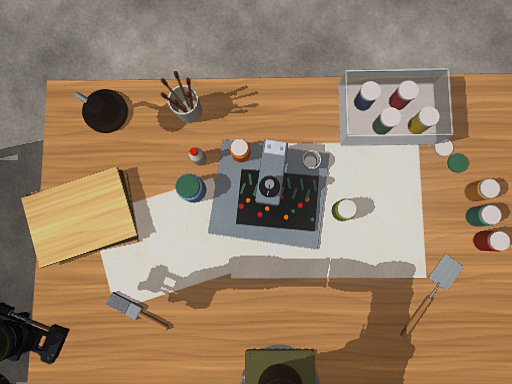

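The scene view shows the knobs at about (249,156) for the fine knob and (249,173) for the coarse one. In the top view the knob axis is near (269,186), with the column on the far side (+x).

```bash
cat >h.py <<'E'
import numpy as np,cv2
from scipy.spatial.transform import Rotation as R
def ray(d,uv,T=None):
    p=cv2.undistortPoints(np.array([[uv]],float),d["mtx"],d["D"])[0,0]
    v=np.array([p[0],p[1],1.])
    if "mount" in d:
        pos,q=T; M=R.from_quat(q).as_matrix(); m=np.array(d["mount"])
        return M@m[:3,3]+pos, M@m[:3,:3]@v/np.linalg.norm(v)
    return np.array(d["xyz"]),R.from_quat(d["orientation"]).as_matrix()@v/np.linalg.norm(v)
def plane(r,z): o,v=r; return o+v*(z-o[2])/v[2]
def tri(rs):
    A=sum(np.eye(3)-np.outer(v,v) for o,v in rs); b=sum((np.eye(3)-np.outer(v,v))@o for o,v in rs)
    x=np.linalg.solve(A,b); return x,[np.linalg.norm(np.cross(x-o,v)) for o,v in rs]
E
python3 - <<'E'
from h import *
S=np.load("scene0.npy",allow_pickle=True).item();T=np.load("top0.npy",allow_pickle=True).item()
print(tri([ray(S,(249,153)),ray(T,(269,185))]))
print(plane(ray(T,(269,185)),.227),plane(ray(S,(249,153)),.227),plane(ray(T,(269,188)),.186))
print(plane(ray(T,(274,145)),.15))
a=cv2.resize(T["frame"][140:230,210:330],None,fx=6,fy=6,interpolation=2)[:,:,::-1]
b=cv2.resize(S["frame"][140:200,225:275],None,fx=8,fy=8,interpolation=2)[:,:,::-1]
c=np.zeros((600,800,3),np.uint8);c=cv2.resize(np.hstack([a[:480,:400],b[:480,:400]]),(800,480));cv2.imwrite("pics/c.png",c)
from plant import *
s=get_state();M=R.from_quat(s["eef_rot"]).as_matrix();print(M)
print(M.T@(plane(ray(T,(269,185)),.3)-s["tool_pos"]))
E
```

```text
(array([0.56478962, 0.02422065, 0.22086854]), [np.float64(0.0007547964309258387), np.float64(0.0007547964309257976)])
[0.56419409 0.0235476  0.227     ] [0.57361899 0.02786206 0.227     ] [0.56147762 0.02329059 0.186     ]
[0.68773716 0.00765594 0.15      ]
[[-9.32775685e-01  3.60457152e-01 -4.02851672e-04]
 [ 3.60457367e-01  9.32774818e-01 -1.27459857e-03]
 [-8.36682765e-05 -1.33412541e-03 -9.99999107e-01]]
[-0.50850239 -0.40218984 -0.04259312]
```

View pics/c.png

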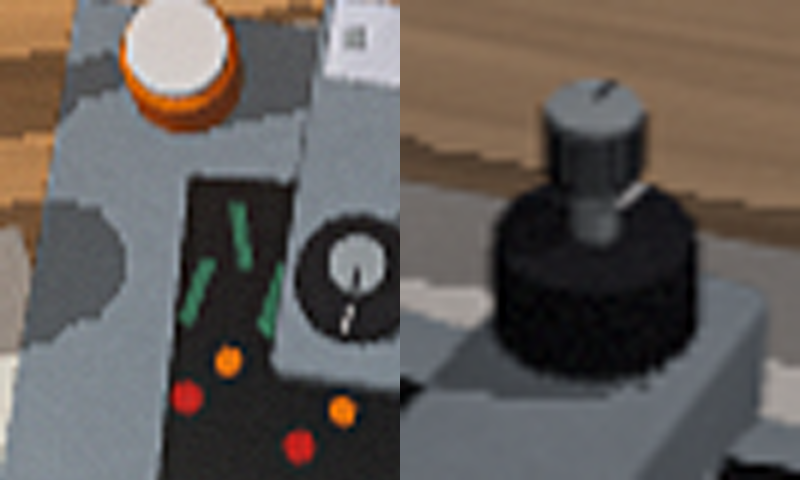

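The fine knob is centred at about (269.5,184) in top and (249.6,153.8) in scene, so the axis is near (0.565,0.024). I'll move above it.

```bash
python3 -m jog '[[[-0.042,-0.0335,-0.004,0,0,0],[-0.042,-0.0335,-0.004,0,0,0],[-0.042,-0.0335,-0.004,0,0,0],[-0.042,-0.0335,-0.004,0,0,0],[-0.042,-0.0335,-0.004,0,0,0],[-0.042,-0.0335,-0.004,0,0,0],[-0.042,-0.0335,-0.004,0,0,0],[-0.042,-0.0335,-0.004,0,0,0],[-0.042,-0.0335,-0.004,0,0,0],[-0.042,-0.0335,-0.004,0,0,0],[-0.042,-0.0335,-0.004,0,0,0],[-0.042,-0.0335,0,0,0,0]]]' 0.088 25
cat >w.py <<'E'
import sys
from plant import *
from h import *
n=sys.argv[1]
s=get_state();d=snapshot("wrist");d["pos"],d["q"]=s["tool_pos"],s["eef_rot"]
cv2.imwrite(f"pics/{n}.png",d["frame"][:,:,::-1]);np.save(n+".npy",d,allow_pickle=True)
print(s["clock"],s["q"].round(3),s["tool_pos"].round(4),(R.from_quat(s["eef_rot"]).as_matrix()).round(3).tolist(),s["contact_force"].round(2),s["moment"].round(3))
E
python3 w.py w1
```

```text
clock: 1.65
tool_pos: [0.5513, 0.0248, 0.3016]
eef_rot: [0.183, 0.983, 0.0, 0.0]
contact_force: [-0.2, -0.4, 0.1]
opening: 0.994
finger_force: 0.0
1.65 [ 0.026  0.541 -0.249  1.732  0.164  0.888  0.909] [0.5513 0.0248 0.3016] [[-0.933, 0.36, 0.0], [0.36, 0.933, 0.0], [-0.0, 0.0, -1.0]] [-0.24 -0.43  0.12] [ 0.027 -0.068 -0.019]
```

View pics/w1.png

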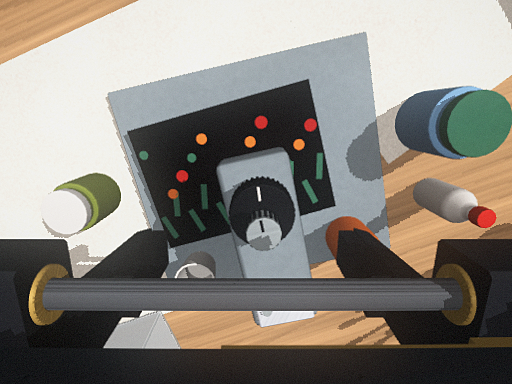

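```bash
python3 -m jog '[[[0,0,0,0,0,-0.18],[0,0,0,0,0,-0.18],[0,0,0,0,0,-0.18],[0,0,0,0,0,-0.18],[0,0,0,0,0,-0.18],[0,0,0,0,0,-0.18],[0,0,0,0,0,-0.18],[0,0,0,0,0,-0.18],[0,0,0,0,0,-0.18],[0,0,0,0,0,-0.18],[0,0,0,0,0,-0.18],[0,0,0,0,0,0]]]'
python3 w.py w2
```

```text
clock: 3.2
tool_pos: [0.5502, 0.0263, 0.301]
eef_rot: [0.721, -0.693, -0.0, 0.0]
contact_force: [-0.1, 0.7, 0.0]
opening: 1.0
finger_force: 0.0
3.2 [ 0.344  0.637 -0.813  1.718  0.53   1.022  2.523] [0.5502 0.0263 0.301 ] [[0.038, -0.999, -0.001], [-0.999, -0.038, 0.001], [-0.001, 0.001, -1.0]] [-0.14  0.69  0.04] [ 0.108  0.066 -0.03 ]
```

View pics/w2.png

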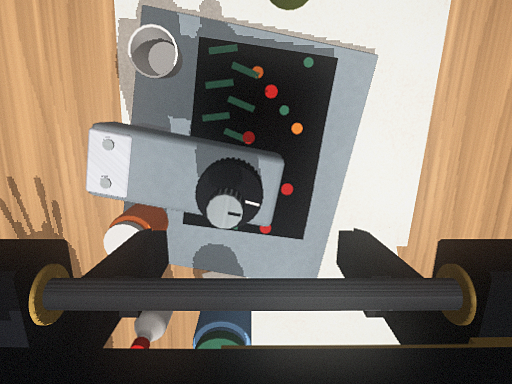

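w1 shows the fine knob's top at about (264,231), and w2 shows it at about (224,211) with the coarse knob around it. The turn took q7 to 2.52, so clockwise turning has its full range ahead.

```bash
cat >k.py <<'E'
import sys
from h import *
rs=[]
for n,(u,v) in (("w1",(264,231)),("w2",(224,211))):
    d=np.load(n+".npy",allow_pickle=True).item()
    g=cv2.medianBlur(cv2.cvtColor(d["frame"],cv2.COLOR_RGB2GRAY)[v-30:v+30,u-30:u+30],3)
    c=cv2.HoughCircles(g,cv2.HOUGH_GRADIENT_ALT,1.,50,param1=150,param2=.3,minRadius=13,maxRadius=24)
    print(n,None if c is None else c[0]+[u-30,v-30,0])
    uv=(u,v) if c is None else c[0,0,:2]+[u-30,v-30]
    rs.append(ray(d,uv,(d["pos"],d["q"])));print(plane(rs[-1],.227))
x,e=tri(rs);print(x,e)
M=R.from_quat(d["q"]).as_matrix();print("tool shift",M.T@(x-d["pos"]))
E
python3 k.py
```

```text
w1 [[266.         234.          17.58026505]]
[0.56998364 0.02740347 0.227     ]
w2 [[223.         210.          18.14053154]]
[0.57058195 0.02414755 0.227     ]
[0.57162817 0.02644363 0.22132514] [np.float64(0.0006987372026872736), np.float64(0.0006987372026873881)]
tool shift [ 0.000703   -0.02144805  0.07965297]
```

```bash
python3 -m jog '[[[0.001,-0.02,0,0,0,0],[0,0,0,0,0,0],[0,0,0,0,0,0]]]'
python3 w.py w3
python3 - <<'E'
from h import *
d=np.load("w3.npy",allow_pickle=True).item()
g=cv2.medianBlur(cv2.cvtColor(d["frame"],cv2.COLOR_RGB2GRAY)[150:245,200:320],3)
for r0,r1,z in((13,24,.227),(25,40,.186)):
  c=cv2.HoughCircles(g,cv2.HOUGH_GRADIENT_ALT,1.,20,param1=150,param2=.3,minRadius=r0,maxRadius=r1)
  if c is None: continue
  for a in c[0]: print(a+[200,150,0],plane(ray(d,a[:2]+[200,150],(d["pos"],d["q"])),z))
cv2.imwrite("pics/w3c.png",cv2.resize(d["frame"][150:250,190:320,::-1],None,fx=5,fy=5))
E
```

```text
clock: 3.62
tool_pos: [0.5698, 0.0263, 0.3013]
eef_rot: [0.721, -0.693, -0.0, 0.0]
contact_force: [-0.3, 0.4, 0.6]
opening: 1.0
finger_force: 0.0
3.625 [ 0.331  0.662 -0.806  1.661  0.536  1.054  2.538] [0.5698 0.0263 0.3013] [[0.04, -0.999, -0.001], [-0.999, -0.04, -0.0], [0.0, 0.001, -1.0]] [-0.33  0.38  0.56] [ 0.12   0.103 -0.021]
[253.         212.          18.31336212] [0.5693122  0.02488693 0.227     ]
[290.         166.          15.42686558] [ 0.54593365 -0.00831553  0.227     ]
[249.         191.          34.20941544] [0.5725918  0.02032181 0.186     ]
```

View pics/w3c.png

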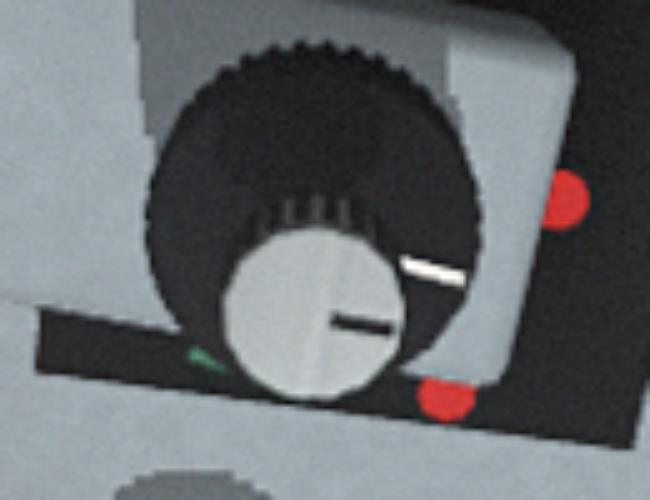

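The crop shows the fine top at (252.8,212.8), which casts to (0.569,0.025), within 1 mm of the TCP. I'll descend, check, and then close on the coarse knob.

```bash
python3 -m jog '[[[0.001,0,0.02,0,0,0],[0,0,0.02,0,0,0],[0,0,0.02,0,0,0],[0,0,0.02,0,0,0],[0,0,0.02,0,0,0],[0,0,0.012,0,0,0],[0,0,0,0,0,0],[0,0,0,0,0,0]]]'
python3 -c "
from plant import *
s=get_state();print(s['tool_pos'],s['contact_force'],s['moment'])"
python3 -m jog '[[[0,0,0,0,0,0],[0,0,0,0,0,0],[0,0,0,0,0,0],[0,0,0,0,0,0],[0,0,0,0,0,0],[0,0,0,0,0,0]]]' 0.045 25
python3 -c "
from plant import *
s=get_state();print(s['tool_pos'],s['contact_force'],s['moment'],s['q'])"
```

```text
clock: 4.68
tool_pos: [0.5709, 0.0254, 0.1901]
eef_rot: [0.721, -0.693, 0.0, -0.001]
contact_force: [0.9, -1.2, 0.4]
opening: 1.0
finger_force: 0.0
[0.57092494 0.02543365 0.19013495] [ 0.85931773 -1.15564392  0.37738202] [0.09773158 0.14128824 0.01395726]
clock: 5.42
tool_pos: [0.5699, 0.0251, 0.1895]
eef_rot: [0.721, -0.693, -0.0, 0.001]
contact_force: [-4.0, -0.2, 4.9]
opening: 0.631
finger_force: 25.0
[0.5698578  0.02511523 0.18946531] [-4.0422893  -0.22167611  4.87216926] [ 0.06398534  1.04556694 -0.02912905] [ 0.2774336   0.79284941 -0.71049494  1.78301822  0.68103562  0.83012749
  2.41515246]
```

```bash
cat >m.py <<'E'
from plant import *
from h import *
L=[]
for i in range(4):
    s=get_state();L.append(np.r_[s["moment"],s["contact_force"]]);snapshot("wrist")
M=R.from_quat(s["eef_rot"]).as_matrix()
a=(-np.arctan2(M[1,1],M[0,1]))%(2*np.pi)
L=np.array(L);print("t %.2f yaw_cw %.4f mz %s mean %.4f F %s p %s q7 %.2f"%(s["clock"],a,L[:,2].round(3),L[:,2].mean(),L[:,3:].mean(0).round(1),s["tool_pos"].round(4),s["q"][6]))
E
python3 m.py; python3 -m jog '[[[0,0,0,0,0,0.05],[0,0,0,0,0,0.05],[0,0,0,0,0,0.05],[0,0,0,0,0,0.05]]]'|tail -1;python3 m.py
python3 -m jog '[[[0,0,0,0,0,0.05],[0,0,0,0,0,0.05],[0,0,0,0,0,0.05],[0,0,0,0,0,0.05]]]'|tail -1;python3 m.py
python3 -m jog '[[[0,0,0,0,0,0.05],[0,0,0,0,0,0.05],[0,0,0,0,0,0.05],[0,0,0,0,0,0.05]]]'|tail -1;python3 m.py
```

```text
t 5.58 yaw_cw 3.1012 mz [-0.029 -0.03  -0.054 -0.041] mean -0.0385 F [-4.4 -0.5  5.4] p [0.5699 0.0251 0.1895] q7 2.42
finger_force: 25.0
t 6.28 yaw_cw 3.3011 mz [ 0.183  0.091 -0.092 -0.072] mean 0.0277 F [-4.9 -0.1  5.5] p [0.5697 0.0251 0.1895] q7 2.25
finger_force: 25.0
t 6.97 yaw_cw 3.5010 mz [ 0.233  0.1   -0.104 -0.109] mean 0.0302 F [-5.5 -0.4  6.4] p [0.5694 0.0252 0.1895] q7 2.09
finger_force: 25.0
t 7.67 yaw_cw 3.7008 mz [ 0.254  0.06  -0.059 -0.06 ] mean 0.0488 F [-6.   0.2  7. ] p [0.5692 0.0253 0.1894] q7 1.94
```

```bash
python3 -m jog '[[[0,0,0,0,0,0.03],[0,0,0,0,0,0.03],[0,0,0,0,0,0.03],[0,0,0,0,0,0.03]]]'|tail -1;python3 m.py
python3 -m jog '[[[0,0,0,0,0,0.03],[0,0,0,0,0,0.03],[0,0,0,0,0,0.03],[0,0,0,0,0,0.03]]]'|tail -1;python3 m.py
python3 -m jog '[[[0,0,0,0,0,0.03],[0,0,0,0,0,0.03],[0,0,0,0,0,0.03],[0,0,0,0,0,0.03]]]'|tail -1;python3 m.py
```

```text
finger_force: 25.0
t 8.38 yaw_cw 3.8201 mz [0.218 0.116 0.076 0.001] mean 0.1026 F [-6.3  0.3  6.6] p [0.5691 0.0254 0.1894] q7 1.85
finger_force: 25.0
t 9.07 yaw_cw 3.9401 mz [ 0.216  0.141 -0.01   0.019] mean 0.0915 F [-6.5 -0.   6.6] p [0.569  0.0255 0.1894] q7 1.75
finger_force: 25.0
t 9.78 yaw_cw 4.0599 mz [0.191 0.099 0.091 0.017] mean 0.0995 F [-6.6  0.5  7.4] p [0.5689 0.0257 0.1895] q7 1.66
```

```bash
python3 -m jog '[[[0,0,0,0,0,0.03],[0,0,0,0,0,0.03],[0,0,0,0,0,0.03],[0,0,0,0,0,0.03]]]'|tail -1;python3 m.py
python3 -m jog '[[[0,0,0,0,0,0.03],[0,0,0,0,0,0.03],[0,0,0,0,0,0.03],[0,0,0,0,0,0.03]]]'|tail -1;python3 m.py
```

```text
finger_force: 25.0
t 10.47 yaw_cw 4.1798 mz [0.216 0.108 0.062 0.001] mean 0.0967 F [-7.   1.1  7.1] p [0.5688 0.0257 0.1895] q7 1.57
finger_force: 25.0
t 11.18 yaw_cw 4.2997 mz [0.238 0.107 0.062 0.05 ] mean 0.1141 F [-6.8  1.3  6.6] p [0.5688 0.0259 0.1894] q7 1.48
```

```bash
python3 -m jog '[[[0,0,0,0,0,0.03],[0,0,0,0,0,0.03],[0,0,0,0,0,0.03],[0,0,0,0,0,0.03]]]'|tail -1;python3 m.py
```

```text
finger_force: 25.0
t 11.88 yaw_cw 4.4194 mz [0.24  0.062 0.043 0.04 ] mean 0.0964 F [-6.9  0.8  7.5] p [0.5687 0.026  0.1894] q7 1.39
```

```bash
python3 -m jog '[[[0,0,0,0,0,0.03],[0,0,0,0,0,0.03],[0,0,0,0,0,0.03],[0,0,0,0,0,0.03]]]'|tail -1;python3 m.py
```

```text
finger_force: 25.0
t 12.57 yaw_cw 4.5392 mz [0.281 0.194 0.099 0.056] mean 0.1574 F [-6.8  1.5  7.2] p [0.5687 0.0262 0.1895] q7 1.30
```

```bash
python3 -m jog '[[[0,0,0,0,0,0.03],[0,0,0,0,0,0.03],[0,0,0,0,0,0.03],[0,0,0,0,0,0.03]]]'|tail -1;python3 m.py
```

```text
finger_force: 25.0
t 13.28 yaw_cw 4.6590 mz [0.301 0.156 0.063 0.131] mean 0.1630 F [-7.1  1.5  6.5] p [0.5687 0.0263 0.1894] q7 1.22
```

```bash
python3 -m jog '[[[0,0,0,0,0,0.03],[0,0,0,0,0,0.03],[0,0,0,0,0,0.03]]]'|tail -1;python3 m.py
```

```text
finger_force: 25.0
t 13.85 yaw_cw 4.7488 mz [0.343 0.225 0.099 0.16 ] mean 0.2066 F [-7.1  2.2  7.5] p [0.5687 0.0264 0.1894] q7 1.15
```

Torque rose over free turning at the last three stops, by about 0.06, 0.07 and 0.12 N m. That puts touch near yaw 4.40, so I'm about 0.35 rad past it. I'll back off to just past touch.

```bash
python3 -m jog '[[[0,0,0,0,0,-0.05],[0,0,0,0,0,-0.05],[0,0,0,0,0,-0.05],[0,0,0,0,0,-0.05],[0,0,0,0,0,-0.05],[0,0,0,0,0,-0.05],[0,0,0,0,0,0.01]]]'|tail -1;python3 m.py
python3 -m jog '[[[0,0,0,0,0,0],[0,0,0,0,0,0],[0,0,0,0,0,0],[0,0,0,0,0,0]]]' 0.088
python3 -m jog '[[[0,0,-0.02,0,0,0],[0,0,-0.03,0,0,0],[0,0,-0.03,0,0,0],[0,0,-0.03,0,0,0],[0,0,0,0,0,0],[0,0,0,0,0,0]]]'
python3 w.py w4
```

```text
finger_force: 25.0
t 14.93 yaw_cw 4.4589 mz [0.242 0.204 0.133 0.175] mean 0.1882 F [-7.   0.9  6.8] p [0.5687 0.026  0.1894] q7 1.36
clock: 15.48
tool_pos: [0.5709, 0.0251, 0.1893]
eef_rot: [-0.125, 0.992, 0.0, 0.0]
contact_force: [-0.4, -0.1, 0.0]
opening: 0.998
finger_force: 0.0
clock: 16.23
tool_pos: [0.5701, 0.025, 0.2987]
eef_rot: [-0.125, 0.992, -0.0, -0.001]
contact_force: [0.6, -0.0, -0.1]
opening: 0.998
finger_force: 0.0
16.225 [ 0.111  0.585 -0.395  1.675  0.267  0.936  1.438] [0.5701 0.025  0.2987] [[-0.969, -0.249, -0.001], [-0.249, 0.969, -0.0], [0.001, -0.0, -1.0]] [ 0.6  -0.04 -0.06] [ 0.024 -0.004 -0.044]
```

View pics/w4.png

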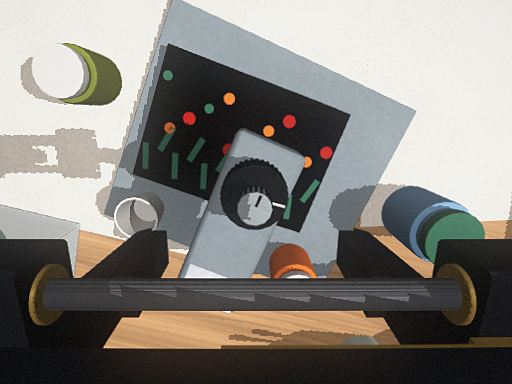

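The jars and board are undisturbed, and the white mark keeps the same direction relative to the tool as before, so the knob turned without slip. The fine knob top is at about (257,208). I'll wind back, go down to the fine knob and grip it.

```bash
python3 -m jog '[[[0.001,0.001,0,0,0,0],[0,0,0,0,0,-0.18],[0,0,0,0,0,-0.18],[0,0,0,0,0,-0.18],[0,0,0,0,0,-0.18],[0,0,0,0,0,-0.18],[0,0,0.02,0,0,0],[0,0,0.02,0,0,0],[0,0,0.02,0,0,0],[0,0,0.021,0,0,0],[0,0,0,0,0,0],[0,0,0,0,0,0]]]';python3 m.py
python3 -m jog '[[[0,0,0,0,0,0],[0,0,0,0,0,0],[0,0,0,0,0,0],[0,0,0,0,0,0],[0,0,0,0,0,0],[0,0,0,0,0,0],[0,0,0,0,0,0],[0,0,0,0,0,0]]]' 0.015 15;python3 m.py
```

```text
clock: 17.77
tool_pos: [0.5696, 0.0261, 0.2188]
eef_rot: [-0.544, 0.839, 0.0, 0.0]
contact_force: [0.0, 1.4, 0.6]
opening: 1.003
finger_force: 0.0
t 17.93 yaw_cw 3.5612 mz [ 0.035  0.036 -0.055  0.038] mean 0.0138 F [0.1 0.4 0.1] p [0.5698 0.0261 0.2192] q7 2.09
clock: 18.98
tool_pos: [0.5695, 0.0258, 0.2184]
eef_rot: [-0.544, 0.839, -0.0, 0.0]
contact_force: [0.9, 0.6, -0.4]
opening: 0.29
finger_force: 15.0
t 19.12 yaw_cw 3.5612 mz [-0.026  0.03   0.016  0.008] mean 0.0070 F [ 0.9 -0.2 -0.2] p [0.5694 0.0258 0.2184] q7 2.09
```

```bash
python3 -m jog '[[[0,0,0,0,0,0.157],[0,0,0,0,0,0.157],[0,0,0,0,0,0.157],[0,0,0,0,0,0.157],[0,0,0,0,0,0.157],[0,0,0,0,0,0.157],[0,0,0,0,0,0.157],[0,0,0,0,0,0.157],[0,0,0,0,0,0.157],[0,0,0,0,0,0.157]]]'|tail -1;python3 m.py
python3 -m jog '[[[0,0,0,0,0,0.157],[0,0,0,0,0,0.157],[0,0,0,0,0,0.157],[0,0,0,0,0,0.157],[0,0,0,0,0,0.157],[0,0,0,0,0,0.157],[0,0,0,0,0,0.157],[0,0,0,0,0,0.157],[0,0,0,0,0,0.157],[0,0,0,0,0,0.157],[0,0,0,0,0,0],[0,0,0,0,0,0]]]'|tail -1;python3 m.py
```

```text
finger_force: 15.0
t 20.57 yaw_cw 5.1281 mz [ 0.015 -0.055 -0.072 -0.039] mean -0.0376 F [ 0.3  0.7 -0.1] p [0.5692 0.0265 0.2184] q7 0.90
finger_force: 15.0
t 22.27 yaw_cw 0.4158 mz [-0.04   0.026 -0.018 -0.007] mean -0.0097 F [ 2.5  2.9 -1. ] p [0.5698 0.0265 0.2185] q7 -0.24
```

```bash
python3 -m jog '[[[0,0,0,0,0,0],[0,0,0,0,0,0],[0,0,0,0,0,0],[0,0,0,0,0,0]]]' 0.088
python3 -m jog '[[[0,0,-0.02,0,0,0],[0,0,-0.03,0,0,0],[0,0,-0.03,0,0,0],[0,0,0,0,0,0],[0,0,0,0,0,0]]]'
python3 w.py w5; python3 - <<'E'
from plant import *
import cv2
from h import *
w=np.load("w5.npy",allow_pickle=True).item()["frame"];s=snapshot("scene")["frame"];
np.save("s5.npy",s)
a=cv2.resize(s[130:290,150:310],(480,480),interpolation=2)
b=cv2.resize(w[:,:],(320,240));c=cv2.resize(w[150:250,195:328],(320,240))
cv2.imwrite("pics/f.png",np.hstack([a,np.vstack([b,c])])[:,:,::-1])
E
```

```text
clock: 22.82
tool_pos: [0.5691, 0.0256, 0.2184]
eef_rot: [0.838, 0.545, -0.0, -0.0]
contact_force: [-0.2, 0.1, 0.1]
opening: 0.719
finger_force: 0.0
clock: 23.45
tool_pos: [0.5688, 0.026, 0.2977]
eef_rot: [0.838, 0.545, -0.001, -0.0]
contact_force: [-0.1, -0.1, -0.6]
opening: 0.997
finger_force: 0.0
23.45 [-0.348  0.591  0.377  1.704 -0.265  0.898 -0.281] [0.5688 0.026  0.2977] [[0.406, 0.914, -0.001], [0.914, -0.406, 0.0], [-0.0, -0.001, -1.0]] [-0.12 -0.14 -0.59] [-0.064  0.121 -0.075]
```

View pics/f.png

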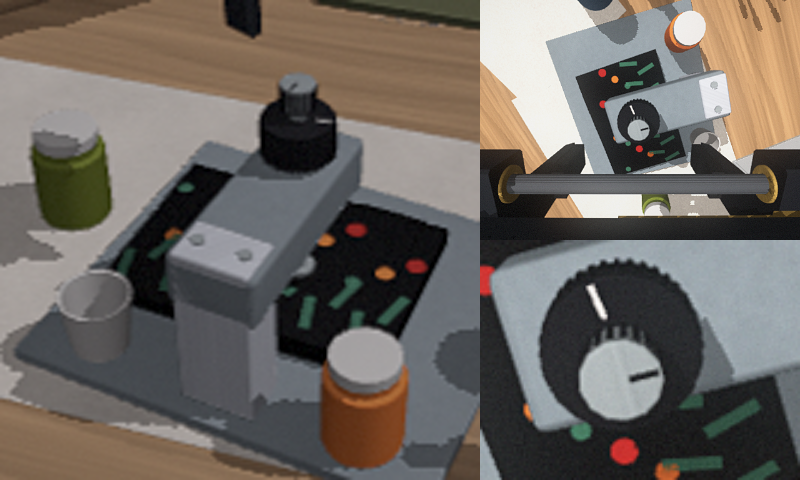

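The fine knob's mark now points at the column, where it started pointing away from it, so the half turn is confirmed. The board and vessels stand in place. One last check of the coarse knob's true angle from its white mark.

```bash
python3 - <<'E'
from h import *
for n,a,b in(("w3",(270,202.4),(283,206)),("w4",(273,203),(286,206)),("w5",(245.7,182.5),(239.9,169.6))):
    d=np.load(n+".npy",allow_pickle=True).item();T=(d["pos"],d["q"])
    v=plane(ray(d,b,T),.186)-plane(ray(d,a,T),.186);print(n,-np.arctan2(v[1],v[0]))
E
```

```text
w3 -2.9011739537222936
w4 -1.5872232683060403
w5 -1.5623381369904261
```

```bash
python3 -c "
from plant import *
print(finish_job())"
```

```text
the job is handed in; nothing more can be done
None
```

The job is handed in: I felt the foot touch, overshot by about 0.35 rad (est. 13 N, dents above 25 N) and backed the coarse knob off to about touch (1.3 to 1.36 rad), then turned the fine knob half a turn (3.14 rad) and let go; the last pictures show the board, jars and cup undisturbed, and the final clamp force is estimated at about 12 N, not measured.

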